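# Open the guard of the bending jig and load a mortar bar

## Task

First move the tall measuring cylinder that stands on the hinge side of the bending jig out of the way of its guard, standing it upright on the worktop clear of the jig. Then swing the jig's hinged guard up and over, past its balance point, so that it lies back on its stop and stays open by itself. Last, take the top mortar bar off the stack and lay it squarely and centred across the two support rollers, between the guide posts; let go of everything and leave the other things standing where they are.

Things in the scene. Friction and masses are not known exactly. Their poses are not given: they have to be found in the camera images.
- jig: Fixed grey bending-test jig; origin at the worktop under the middle of its base, x toward its hinge side (roughly to the robot's left, world +y), y roughly toward the robot, z up. Base plate from x -80 to +82 mm, 210 mm wide along y, 14 mm thick. Two hinge towers 10 mm thick at y = +-97 mm, x = 50 to 80 mm, top at z = 98 mm. The closed guard covers the rollers.
- bed (a point): Point midway between the two steel support rollers, level with their tops (32 mm above the worktop, x = -10 mm of the jig), axes as the jig's. The laid bar's underside centre belongs here, its length along y. Rollers run along x at y = +-50 mm, 88 mm long. At each stand two guide posts at x = +-31 mm from here, 10 mm thick, 16 mm higher than the rollers: 52 mm clear between.
- guard_hinge (a point): Middle of the guard's hinge line, fixed on the jig at x = +65 mm, y = 0, z = 85 mm; the line runs along the jig's y. The guard is a hood 180 mm wide of grey sheet frames with clear panels: roof 125 mm long, 8 mm above the hinge line when closed; front (handle side) and side walls hang down to 52 mm below the hinge line.
- guard (a joint): Angle of the hinged guard, rad: 0 closed (roof level), growing as its handle side rises; 2.18 (125 degrees) lying back on its stop. Limp hinge, slight damping, no spring: guard 0.5 kg, lifting the handle takes about 2.5 N; below about 1.55 rad it falls shut, beyond about 1.75 rad it falls back on to the stop by itself.
- handle (a point): Middle of the guard's handle bar, which moves with the guard: round steel bar 10 mm thick, straight for 110 mm along the jig's y, 41 mm in front of the hood. With the guard closed it lies 166 mm before the hinge line and 4 mm below it (81 mm above the worktop), with open space under it and 36 mm of gap behind it.
- measuring_cylinder: Measuring cylinder: tube 30 mm in diameter, 233 mm tall, on a foot 62 mm across; origin at the centre of its underside, z up. 0.16 kg, tips easily. At the start it stands beside the hinge, in the way of the opening guard. Equipment stands on the worktop beyond x = 0.55 m; in front of that only the listed things stand between y = -0.45 and 0.48 m.
- top_bar: Mortar bar 160 x 40 x 40 mm, the one lying on top of the stack (underside at 40 mm); origin at the centre of its underside, x along its length, z up. 0.44 to 0.66 kg. Beyond x = 0.52 m, between y = -0.35 and -0.1, a mixer with an overhanging head (over 0.25 m high) stands near, and a stirrer shaft hangs at x 0.68, y 0.12.
- lower_bar_a: Lower mortar bar of the stack, 160 x 40 x 40 mm, x along its length, origin at the centre of its underside; leave it.
- lower_bar_b: The other lower bar beside it, likewise; leave it.
- steel_cup: Bystander: open steel cup, 54 mm across, 42 mm tall, left or right of the jig; origin under its centre.
- sample_bottle: Bystander: white sample bottle with screw cap, 50 mm across, 87 mm tall, left or right of the jig; origin under its centre.
- test_ring: Bystander: dark conical ring mould, 92 mm across, 40 mm tall; origin under its centre.
There are look-alikes about, which are no part of the job. There is more than one size of the measuring_cylinder; the job needs the smaller.

How it is judged:
By the outcome, as a careful person would: the job done as asked, in the order asked, and still so for the second after the job is handed in, with the robot touching nothing.
It also fails if it takes over 72 s, if anything falls off the work surface, if the arm or the gripper's body presses on something with over 40 N, if the wrist force passes 120 N, or if a joint passes its speed limit or range.

## Robot

A 6-joint arm with a two-finger parallel gripper is mounted at the origin on a cart in front of the work surface, level with it; the furniture and walls round the work are solid. World frame = base frame: x ahead of the robot, y to its left, z up, the work surface at z = 0. Lengths are in mm, angles in rad, forces in N, time in s.
With the tool pointing down it reaches from about 275 to 825 mm from the base axis. Payload 5.2 kg.
Tool frame: the origin (TCP) lies at the very end of the fingers, on their centre line; the grasp point (between the pads) lies 19 mm behind it; z points along the fingers, y is the line along which they close (so a half turn about z gives the same grasp; the last joint's range is limited). The gripper opens to 93 mm and grips with 3 to 60 N. Pads are 15 mm wide; open, the fingers measure 128 mm over their backs; the gripper's body (75 mm by 188 mm) begins 65 mm behind the grasp point.
Start: joints at [1.06, 0.259, 1.535, -0, 1.348, -0.203], TCP at [166.607, 524.163, 194.753] pointing down, gripper open.
Joint ranges: [-3.14, 3.14], [-0.91, 2.08], [0.19, 2.58], [-1.22, 4.36], [0.22, 2.71], [-3.12, 3.12]. Speed limits (rad/s): [2.57, 2.57, 3.14, 3.14, 3.14, 3.14].

## Interface

Orientations are given as [roll, pitch, yaw] about the fixed x, y, z axes, in that order (R = Rz(yaw) Ry(pitch) Rx(roll)).
In Python, from bench import robot gives the robot as it stands. The module is installed in compiled form; this text tells all that it offers. Calls block until the motion is done:
- robot.move_ptp(position, orientation): joint-space move of the TCP to a pose.
- robot.move_linear(position, ori=None, speed=150, f_stop=None): straight line of the TCP; ori=None keeps the orientation; speed is the mean speed in mm/s. With f_stop (N) it stops when the force on the tool has changed by that much, and returns True; else False.
- robot.move_j(angles): joint-space move.
- robot.move_gripper(opening): opening from 0.0 (shut) to 1.0 (fully open); the grip force is fixed at half the most; returns when the fingers have stopped.
- robot.sleep(seconds).
- robot.inverse_kinematics(position, orientation): joint angles nearest the present ones, or None.
- robot.get_image(name): name is "scene" or "side" or "wrist"; returns a dict with "img" (384x512x3 uint8, blue, green, red), "fovy" (degrees; the focal length in pixels is half the picture's height over the tangent of half this angle, whatever the lens; pixels are square), "cx", "cy" (the principal point, pixels), "eye" and "orientation" of the camera in the world. Camera axes: x right, y down, z forward; pixel columns grow to the right and rows downward; lengths in mm; the calibration is good to about 2 mm. The wrist camera is an equidistant fisheye: a pixel r from the principal point sees the ray r / f radians off the axis. A picture is of the moment at which its call begins. There is no depth.
A pose or a line that the arm cannot do raises robot.MotionError and nothing moves.
- robot.hand_in(): hands the job in; it is judged then, once.
Readings, each from a call of its own:
- robot.current_t(): time.
- robot.current_qpos(): joint angles.
- robot.current_joint_vel(): joint speeds.
- robot.current_joint_efforts(): joint torques, N m.
- robot.current_tcp_pos(): TCP position.
- robot.current_eef_rot(): TCP orientation.
- robot.current_contact_force(): force on the tool from outside, world axes, zero at the start.
- robot.current_ft_torque(): the same for the moment, N m.
- robot.current_gripper_width(): opening from 0.0 (shut) to 1.0 (fully open).
- robot.current_finger_force(): force on a finger pad.
Only numpy, scipy, OpenCV 4.12 (cv2) and the standard library are available. Lean on these libraries where they do the work, as an engineer would, in place of code of your own. Each camera call takes 0.05 s, during which the arm holds its last target. There are 200 camera calls.

## Working session

There is one attempt and no reset: what is moved stays moved. The work goes in short steps, each a Python script; the robot and the scene stay as the last script left them, time stands still between calls to the robot, and variables do not carry over. Pictures are saved under pics/ and viewed, at most 10 in all, crops included, and the job is handed in when it is done.

```bash
mkdir -p pics
cat > h.py <<'E'
import numpy as np, cv2, json
from bench import robot
from scipy.spatial.transform import Rotation as R
def cam(n):
    d=robot.get_image(n); return d
def rot(d):
    o=np.array(d["orientation"],float)
    return o if o.shape==(3,3) else R.from_euler('xyz',o).as_matrix()
def ray(d,u,v,fish=False):
    f=d["img"].shape[0]/2/np.tan(np.radians(d["fovy"])/2)
    x,y=(u-d["cx"])/f,(v-d["cy"])/f
    if fish:
        r=np.hypot(x,y); c=np.array([x/r*np.sin(r),y/r*np.sin(r),np.cos(r)]) if r>1e-9 else np.array([0,0,1.])
    else: c=np.array([x,y,1.])
    return rot(d)@c
def onz(d,u,v,z,fish=False):
    r=ray(d,u,v,fish); e=np.array(d["eye"],float); return e+r*(z-e[2])/r[2]
def proj(d,P,fish=False):
    f=d["img"].shape[0]/2/np.tan(np.radians(d["fovy"])/2)
    c=rot(d).T@(np.array(P,float)-np.array(d["eye"],float))
    if fish:
        t=np.arctan2(np.hypot(c[0],c[1]),c[2]); k=f*t/np.hypot(c[0],c[1]); return d["cx"]+k*c[0],d["cy"]+k*c[1]
    return d["cx"]+f*c[0]/c[2],d["cy"]+f*c[1]/c[2]
E
python3 - <<'E'
from h import *
import pickle
D={}
for n in("scene","side","wrist"):
    D[n]=d=cam(n); print(n,d["fovy"],d["cx"],d["cy"],d["eye"],d["orientation"])
    cv2.imwrite(f"pics/{n}0.png",cv2.resize(d["img"],(800,600),interpolation=cv2.INTER_CUBIC))
pickle.dump({k:dict(v) for k,v in D.items()},open("d0.pkl","wb"))
print(robot.current_eef_rot(),robot.current_t())
E
```

```text
scene 43.7909407437025 246.2710612942415 191.32269520801734 [-337.6644108  -929.41141031 1163.82322162] [-2.25017822  0.01229125 -0.73318469]
side 45.9383028777144 246.78478927429944 186.8619158396392 [ 109.56691914 1287.77732432 1208.67818658] [-2.27535909 -0.01998652 -2.78366714]
wrist 65.70646984690485 259.01179997712404 191.12237975389897 [102.14920427 543.8049697  384.00294058] [2.89274853e+00 1.11579132e-03 1.26237538e+00]
[-3.14029238e+00 -3.06012707e-04  2.83379823e+00] 0.15
```

View pics/scene0.png

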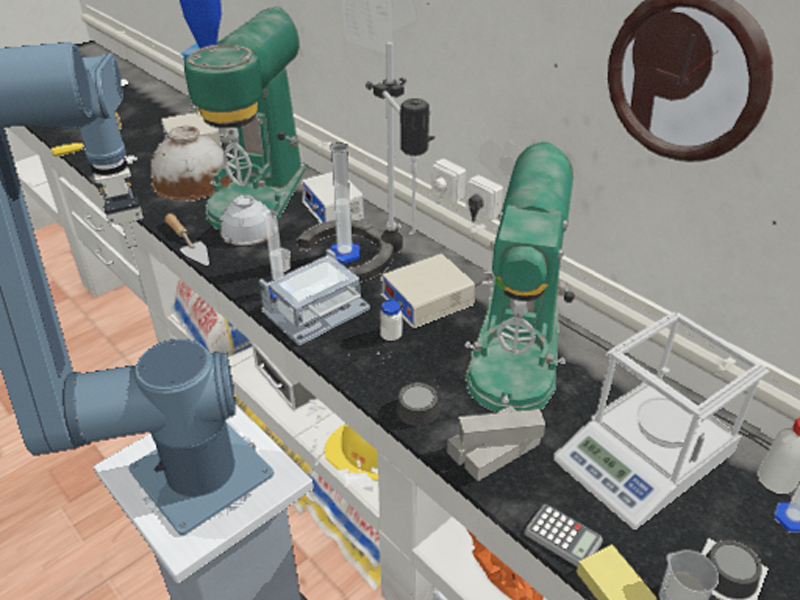

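View pics/side0.png

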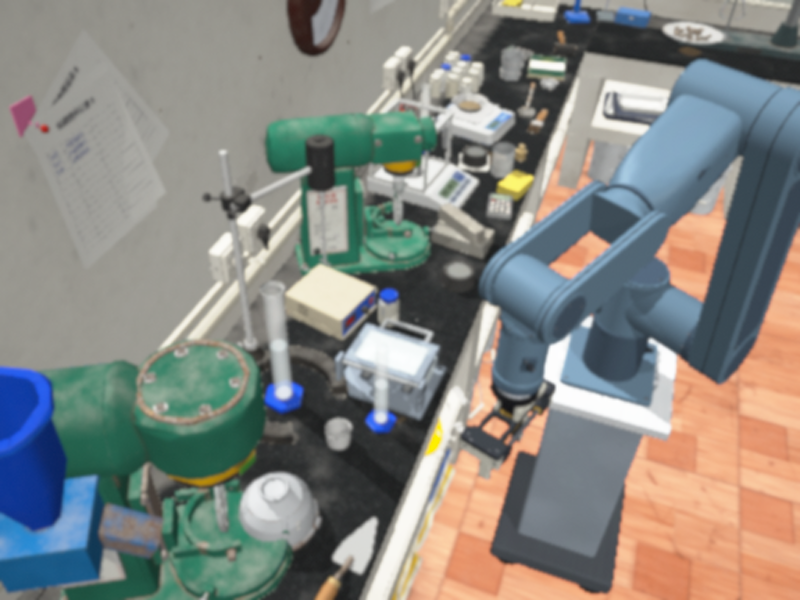

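View pics/wrist0.png

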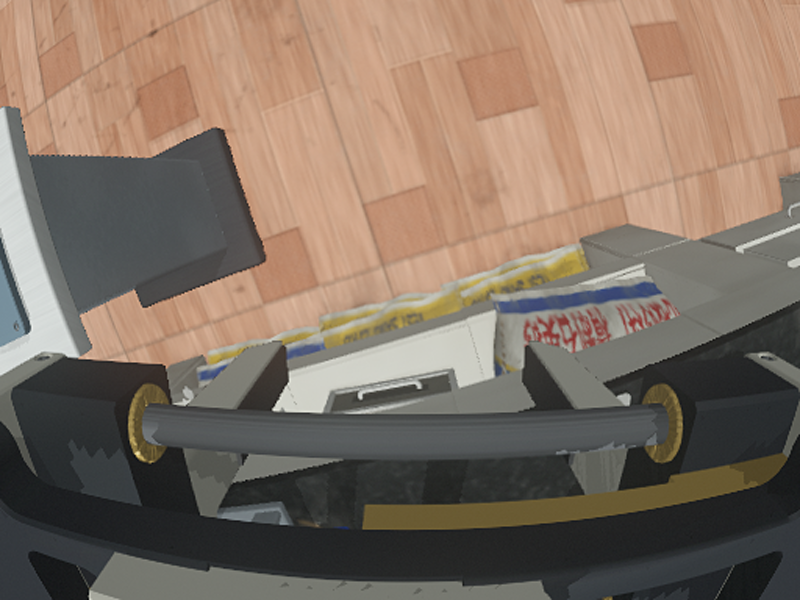

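The scene view shows the jig at about (315,300), the small cylinder behind it at (275,250), the big look-alike at (343,200), and the stack at (495,440). In the side view the small cylinder's foot is at (380,422). Next I'll enlarge crops to get pixel positions.

Run:
```python
import pickle,cv2,numpy as np
D=pickle.load(open("d0.pkl","rb"))
def crop(n,x,y,w,h,s):
    im=cv2.resize(D[n]["img"][y:y+h,x:x+w],None,fx=s,fy=s,interpolation=cv2.INTER_CUBIC)
    for k in range(0,w,10):
        if (x+k)%10==0: cv2.line(im,(k*s,0),(k*s,6 if (x+k)%50 else 16),(0,0,255),1)
    for k in range(0,h,10): cv2.line(im,(0,k*s),(6 if (y+k)%50 else 16,k*s),(0,0,255),1)
    return im
a=np.hstack([crop("scene",150,125,100,100,4),crop("side",200,190,100,100,4)])
b=np.hstack([crop("scene",250,245,133,66,3),crop("side",230,120,133,66,3)])
b=cv2.copyMakeBorder(b,0,0,0,800-b.shape[1],cv2.BORDER_CONSTANT)
cv2.imwrite("pics/m1.png",np.vstack([a,b]))
```

```text
(no output)
```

View pics/m1.png

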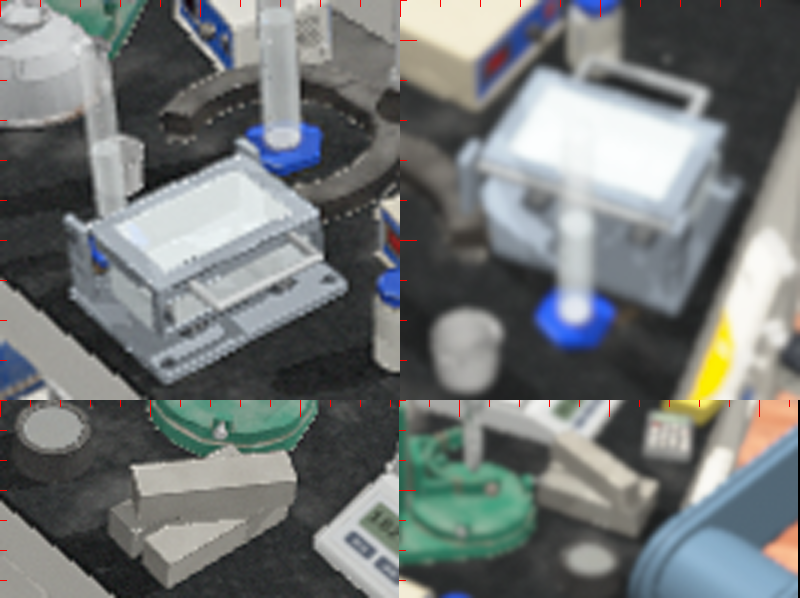

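The crops show the closed guard's roof, handle and base corners, the cylinder's foot (side about (244,270)), its top (scene about (174,135)), and the crossed bar on the stack. Now the fit.

```bash
cat > fit.py <<'E'
from h import *
import pickle
from scipy.optimize import least_squares
D=pickle.load(open("d0.pkl","rb"))
S,T=D["scene"],D["side"]
obs=[(S,191.25,220.5,-80,105,3),(S,236.75,196,-80,-105,8),(S,168,198,82,105,8),(S,188.75,195.75,-60,90,93),(S,230,178,-60,-90,93),(S,174.5,181.5,65,90,93),(S,212.5,163,65,-90,93),
(T,280.5,222,-60,90,93),(T,234.5,207.5,-60,-90,93),(T,267,245.5,65,90,93),(T,220,231.2,65,-90,93)]
def W(p,a): return np.r_[p[:2]+R.from_euler('z',p[2]).as_matrix()[:2,:2]@np.array(a[:2]),a[2]]
def res(p,obs): return np.ravel([np.subtract(proj(d,W(p,(x,y,z))),(u,v)) for d,u,v,x,y,z in obs])
s=least_squares(res,[450,150,1.57],args=(obs,),loss='soft_l1'); print("jig",s.x,np.round(s.fun,1))
print("cyl foot",onz(T,243.75,269.5,6),"top",onz(S,174.25,135.5,233))
ob=[(S,294.7,268.3,-80,20,80),(S,349,263,-80,-20,80),]
def f(o):
    a=least_squares(res,[430,-230,o],args=(B,),loss='soft_l1');return a
B=[(T,301,150,80,20,80),(T,310.3,143.3,80,-20,80),(T,281.3,134.3,-80,20,80),(T,288.7,130.7,-80,-20,80)]
# side camera corners on z=80
for d,u,v in[(T,301,150),(T,310.3,143.3),(T,281.3,134.3),(T,288.7,130.7),(S,294.7,268.3),(S,349,263),(S,326,260.7)]: print(np.round(onz(d,u,v,80)[:2]))
print("cup",onz(T,216.75,284,0)[:2],"bottle",onz(S,248,217,0)[:2],"bigcyl",onz(S,221,162,5)[:2],onz(T,182,256,5)[:2],"ring",onz(S,267.5,259,20)[:2])
E
python3 fit.py
```

```text
jig [466.08657507 233.08134208  -4.78039738] [-0.4 -0.2  0.4 -0.  -0.5 -1.   0.4  0.9  0.1 -0.8 -3.7 -1.6 -1.6 -1.
  0.6 -0.9  0.2 -1.5  0.5 -0.3 -1.1 -2.8]
cyl foot [441.43055586 361.14650514   6.        ] top [449.48706012 353.23726143 233.        ]
[ 424. -278.]
[ 399. -342.]
[ 537. -361.]
[ 515. -402.]
[ 411. -296.]
[ 547. -393.]
[ 503. -339.]
cup [504.15369759 445.55216426] bottle [521.34275263  36.31508368] bigcyl [665.24049009 363.35775522] [662.04910143 383.03665067] ring [ 416.63381417 -173.69653734]
```

Run:
```python
from h import *
import pickle
robot.move_linear([166,524,300],speed=300)
robot.move_ptp([410,290,370],[np.pi,0,3.073])
d=cam("wrist"); pickle.dump(dict(d),open("w1.pkl","wb"))
print(robot.current_t(),robot.current_tcp_pos(),d["eye"])
cv2.imwrite("pics/w1.png",cv2.resize(d["img"],(800,600),interpolation=cv2.INTER_CUBIC))
# predicted
for n,P in dict(base=(466,233,0),cylfoot=(444,357,6),cyltop=(449,353,233)).items(): print(n,np.array(proj(d,P,True))*1.5625)
```

```text
2.0 [409.28663082 290.73798421 369.3917286 ] [342.27482661 294.29081337 559.31315268]
base [361.92975482 287.80417005]
cylfoot [461.71558237 264.45942785]
cyltop [492.93193705 324.50774431]
```

View pics/w1.png

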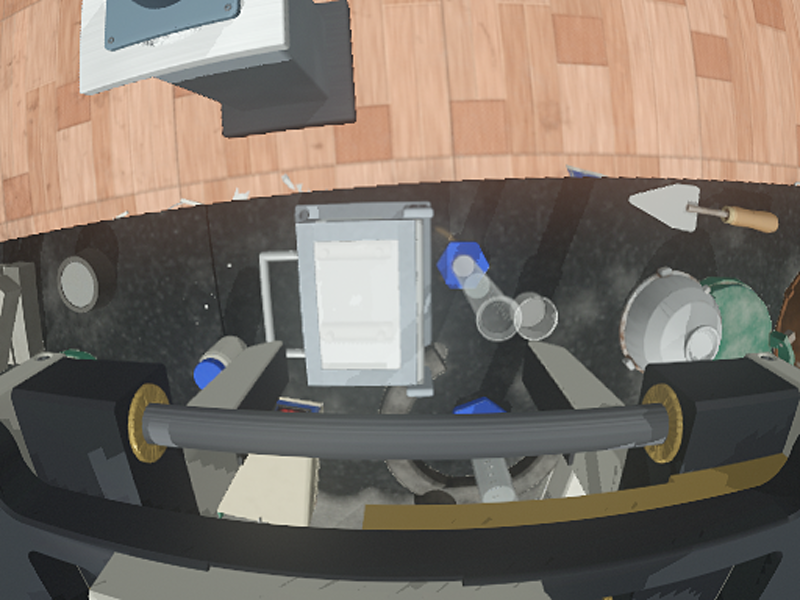

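The wrist view shows the cylinder's foot at (463,266) with its rim at (498,317). The guard roof's corners run from about (300,220) to (420,384), the handle bar from (265,256) to (270,353), and the cup is at (535,317).

```bash
cat > fit2.py <<'E'
from fit import *
w=pickle.load(open("w1.pkl","rb")); k=1/1.5625
wo=[(300,220,-60,90,93),(308,384,-60,-90,93),(265,256,-101,55,81),(270,353,-101,-55,81),(295,205,-80,105,14),(433,205,82,105,14)]
wo=[(u*k,v*k,x,y,z) for u,v,x,y,z in wo]
def rw(p): return np.ravel([np.subtract(proj(w,W(p,(x,y,z)),True),(u,v)) for u,v,x,y,z in wo])
a=least_squares(rw,s.x,loss='soft_l1'); print("wrist only",a.x,np.round(a.fun,1))
b=least_squares(lambda p:np.r_[rw(p),res(p,obs)],s.x,loss='soft_l1'); print("all",b.x,np.round(b.fun[:12],1))
print("foot",onz(w,463*k,266*k,5,True),"top",onz(w,498*k,317*k,233,True))
print("cup",onz(w,535*k,317*k,42,True)[:2],"edge",onz(w,400*k,188*k,0,True)[:2])
E
python3 fit2.py | tail -5
```

```text
cup [504.15369759 445.55216426] bottle [521.34275263  36.31508368] bigcyl [665.24049009 363.35775522] [662.04910143 383.03665067] ring [ 416.63381417 -173.69653734]
wrist only [467.12666492 236.70281734  -4.78686387] [-1.1  1.8 -0.9  1.  -0.  -0.5  1.  -0.8  0.9 -0.1  0.2 -0.6]
all [466.93817295 235.9672483   -4.78612103] [-1.6  1.8 -1.3  0.9 -0.5 -0.5  0.7 -0.8  0.5 -0.1 -0.3 -0.7]
foot [446.1877702  358.60551114   5.        ] top [443.44409531 356.94077518 233.        ]
cup [506.10305126 439.09191562] edge [347.27514706 288.65006969]
```

Run:
```python
from h import *
o=[np.pi,0,3.068]
robot.move_ptp([445.5,358,265],o)
robot.move_linear([445.5,358,160],speed=120)
robot.move_gripper(0.0)
print(robot.current_t(),robot.current_gripper_width(),robot.current_finger_force(),robot.current_contact_force())
robot.move_linear([445.5,358,290],speed=130)
robot.move_linear([430,-60,290],speed=220)
robot.move_linear([430,-60,185],speed=150)
print(robot.current_gripper_width(),robot.current_contact_force())
print(robot.move_linear([430,-60,156],speed=30,f_stop=3),robot.current_tcp_pos(),robot.current_contact_force(),robot.current_t())
d=cam("scene")
cv2.imwrite("pics/s2.png",cv2.resize(d["img"][100:300,120:387],None,fx=3,fy=3,interpolation=cv2.INTER_CUBIC))
```

```text
4.6167 0.31893751567587364 29.999985694885254 [ 0.37848125 -0.08745261 -0.34419815]
0.3189692083082058 [ 0.25394773 -0.53216774 -1.19402439]
True [429.71208333 -59.82322018 159.66279098] [0.28017578 0.35707776 3.60418603] 9.45
```

View pics/s2.png

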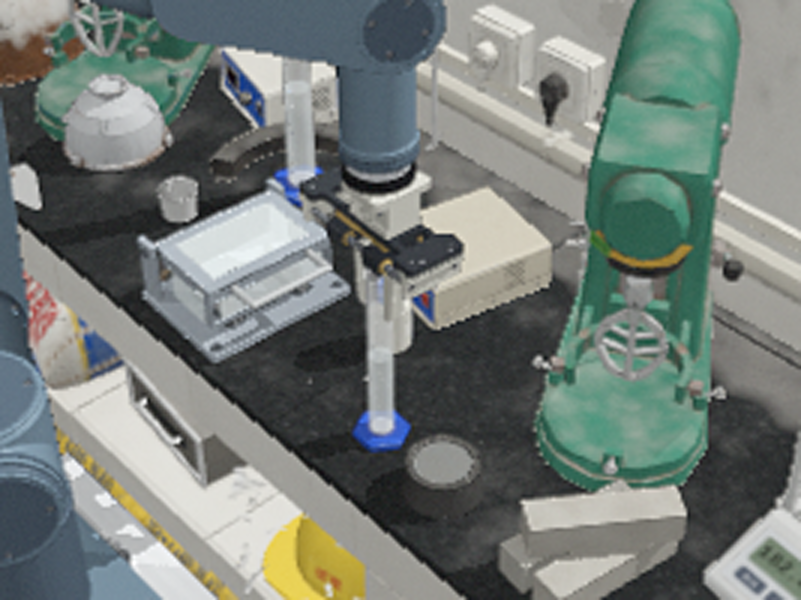

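The cylinder stands upright at (381,430), touching the worktop, and the ring and bottle are undisturbed. I'll release it and take the handle.

```bash
cat >> h.py <<'E'
O=np.array([467,236.3,0]); YAW=1.497
ax=np.array([np.cos(YAW),np.sin(YAW),0]); ay=np.array([-ax[1],ax[0],0]); az=np.array([0,0,1.])
def J(x,y,z): return O+ax*x+ay*y+az*z
TO=[np.pi,0,YAW+np.pi/2]
E
python3 - <<'E'
from h import *
robot.move_gripper(0.6)
robot.move_linear([430,-60,275],speed=180)
robot.move_gripper(0.32)
robot.move_ptp(J(-101,0,170),TO)
print(robot.move_linear(J(-101,0,62),speed=110,f_stop=8),robot.current_tcp_pos(),J(-101,0,62),robot.current_contact_force())
robot.move_gripper(0.0)
print(robot.current_t(),robot.current_gripper_width()*93,robot.current_finger_force(),robot.current_contact_force(),robot.current_contact_force()@ax)
E
```

```text
False [460.18783648 135.47947202  62.61395144] [459.55333425 135.57489305  62.        ] [-1.19081521 -0.35656706  0.69453074]
14.275 0.5522787709332386 1.6383323539048433 [-0.83342002 -1.58277811  2.6753382 ] -1.639917764994303
```

The fingers closed on nothing, so I need a look.

Run:
```python
from h import *
w=cam("wrist"); s=cam("side"); c=cam("scene")
p=proj(s,J(-101,0,81)); q=proj(c,J(-101,0,81)); print(p,q,proj(w,J(-101,0,81),True))
def cr(d,p,h=37): 
    x,y=int(p[0]),int(p[1]); return cv2.resize(d["img"][y-h:y+h,x-h-13:x+h+13],(400,296),interpolation=cv2.INTER_CUBIC)
top=np.hstack([cr(s,p),cr(c,q)])
bot=cv2.resize(w["img"][100:384],(548,304)); bot=cv2.copyMakeBorder(bot,0,0,0,252,cv2.BORDER_CONSTANT)
cv2.imwrite("pics/h1.png",np.vstack([top,bot]))
```

```text
(np.float64(261.4445392630429), np.float64(209.34944476771676)) (np.float64(216.40004787474274), np.float64(194.4071851805425)) (np.float64(260.4310292098058), np.float64(228.39861557505364))
```

View pics/h1.png

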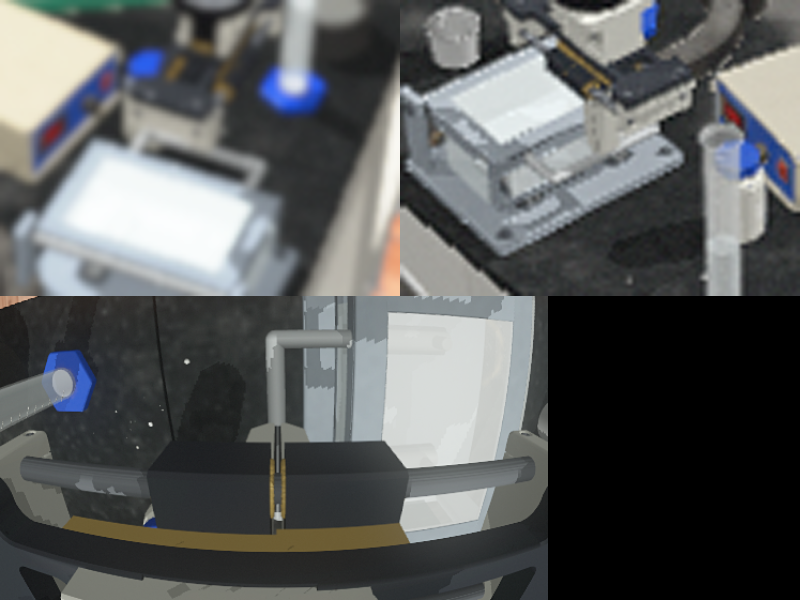

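The wrist picture shows the handle bar running in line to the pads at (278,470), and the side view agrees laterally. I'll check the state again.

Run:
```python
from h import *
print(robot.current_t(),robot.current_gripper_width()*93,robot.current_finger_force(),robot.current_contact_force())
w=cam("wrist")
im=w["img"]; print(proj(w,J(-101,55,81),True),proj(w,J(-101,0,81),True),proj(w,robot.current_tcp_pos(),True))
cv2.imwrite("pics/h2.png",cv2.resize(im[110:260,180:340],None,fx=3.7,fy=3.7,interpolation=cv2.INTER_CUBIC))
```

```text
14.425 0.7538957777096542 2.0465113221928277 [ 0.91661528 -2.0859021   5.21562187]
(np.float64(260.4673374869974), np.float64(138.37502581426318)) (np.float64(260.41740588920584), np.float64(228.40972552955748)) (np.float64(260.0678508706057), np.float64(218.46294992031886))
```

View pics/h2.png

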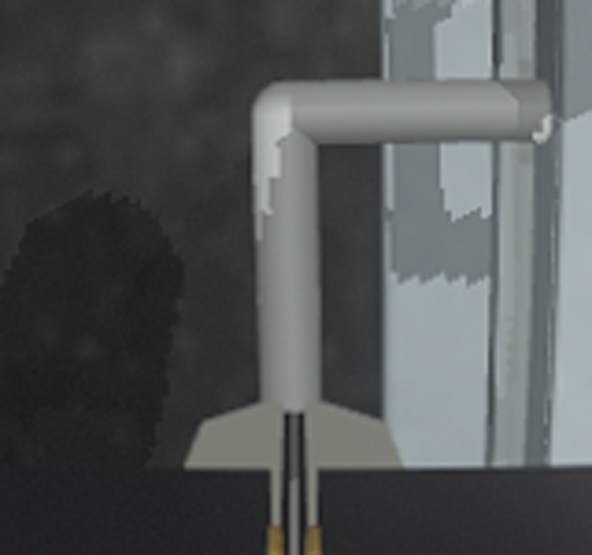

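Run:
```python
from h import *
P=robot.current_tcp_pos(); print(P)
def st(): print(np.round(robot.current_tcp_pos(),1),round(robot.current_gripper_width()*93,2),np.round(robot.current_finger_force(),2),np.round(robot.current_contact_force(),2),robot.current_t())
st()
for dz in (3,8):
    robot.move_linear(J(-101,0,62+dz),speed=30); st()
w=cam("wrist"); 
g=w["img"]; cv2.imwrite("pics/h3.png",cv2.resize(g[110:260,180:340],None,fx=3.7,fy=3.7))
```

```text
[459.70181081 135.42272725  62.18775394]
[459.7 135.4  62.2] 0.58 2.17 [-1.24 -1.96  5.14] 14.475
[459.5 135.8  65. ] 0.46 0.0 [-0.05 -0.37 -0.87] 14.725
[459.7 135.6  70.2] 0.32 0.0 [-0.48 -0.69 -0.44] 15.0417
```

Run:
```python
from h import *
def st(s=""): print(s,np.round(robot.current_tcp_pos(),1),round(robot.current_gripper_width()*93,2),np.round(robot.current_contact_force(),2),robot.current_t())
robot.move_linear(J(-101,0,105),speed=120); st()
print(robot.move_linear(J(-101,0,52),speed=60,f_stop=3)); st("bar")
robot.move_linear(J(-101,0,105),speed=120)
robot.move_linear(J(-145,0,105),speed=150)
robot.move_linear(J(-145,0,25),speed=150)
print(robot.move_linear(J(-145,0,-8),speed=40,f_stop=4)); st("table")
robot.move_linear(J(-145,0,60),speed=150)
```

```text
[459.6 135.6 105. ] 0.73 [-0.47  0.43 -0.58] 15.5333
True
bar [459.  135.5  62.2] 0.29 [-0.85  0.62  4.5 ] 16.2167
False
table [456.5  91.7  -7.9] 0.55 [ 0.67 -0.32 -1.55] 18.825
```

The probe shows the fingertips really sit about 24 mm above the TCP reading: the bar's top, at 86, was touched at a reading of 62, and the worktop wasn't reached at -8. I'll go 20 mm deeper.

Run:
```python
from h import *
def st(s=""): print(s,np.round(robot.current_tcp_pos(),1),round(robot.current_gripper_width()*93,2),np.round(robot.current_finger_force(),2),np.round(robot.current_contact_force(),2),robot.current_t())
robot.move_linear(J(-145,0,95),speed=200)
robot.move_gripper(0.32)
robot.move_linear(J(-102.5,0,95),speed=150)
print(robot.move_linear(J(-102.5,0,42),speed=90,f_stop=6)); st()
robot.move_gripper(0.0); st("grip")
```

```text
False
 [459.8 133.9  42.2] 29.7 0.0 [-0.35  0.67  0.98] 21.6083
grip [459.9 135.1  42.5] 8.95 29.99 [0.36 5.57 1.56] 22.0917
```

Run:
```python
from h import *
def st(s=""): print(s,np.round(robot.current_tcp_pos(),1),round(robot.current_gripper_width()*93,2),np.round(robot.current_finger_force(),2),np.round(robot.current_contact_force(),1),round(robot.current_t(),2))
def H(t): return J(65-166*np.cos(t)-4*np.sin(t),0,85+166*np.sin(t)-4*np.cos(t)-38.7)
for t in np.linspace(0,2.15,17):
    robot.move_linear(H(t),speed=150)
    f=robot.current_contact_force()
    if int(round(t/2.15*16))%3==0 or np.linalg.norm(f)>20: st(round(t,2))
    if np.linalg.norm(f)>32: break
st("end")
```

```text
0.0 [459.8 135.1  42.5] 9.22 29.99 [ 1.5 -2.4  0.9] 22.34
0.4 [460.5 146.  107.5] 9.2 29.94 [ 2.2 -8.4 -0.9] 23.24
0.81 [462.3 180.4 164. ] 8.41 29.9 [ -5.3 -14.8  12. ] 24.14
0.94 [463.8 197.3 179.6] 8.8 30.19 [ -6.5 -15.7  17.6] 24.44
1.08 [464.8 216.8 192.2] 8.9 30.16 [ -8.4 -12.3  18.9] 24.74
1.21 [465.9 237.9 202.1] 9.17 30.14 [-8.  -8.  19.2] 25.04
1.34 [467.  260.2 208.8] 9.0 30.12 [-10.3  -5.9  18.2] 25.34
1.61 [469.6 305.9 212.7] 9.05 30.06 [-7.5  0.5 10.2] 25.94
2.02 [474.6 370.6 196.6] 9.23 30.04 [-5.3  2.6  3.3] 26.84
end [476.1 390.  185.9] 8.86 30.03 [-3.9  1.7  1.3] 27.14
```

The guard is held at about 2.15 rad. Next I'll release it, retreat and look at the stack.

Run:
```python
from h import *
import pickle
def st(s=""): print(s,np.round(robot.current_tcp_pos(),1),np.round(robot.current_contact_force(),1),round(robot.current_t(),2))
robot.move_gripper(0.22); st()
P=robot.current_tcp_pos(); robot.move_linear([P[0],P[1],300],speed=180); st()
robot.move_ptp([400,30,310],[np.pi,0,2.8])
robot.move_gripper(0.75)
robot.move_linear([425,-290,310],[np.pi,0,2.52],speed=280); st()
w=cam("wrist"); s=cam("scene"); pickle.dump(dict(w),open("w2.pkl","wb"))
q=proj(s,J(65,0,130)); x,y=int(q[0]),int(q[1])
a=cv2.resize(w["img"][70:270,80:430],(700,400),interpolation=cv2.INTER_CUBIC)
b=cv2.resize(s["img"][y-40:y+50,x-70:x+70],(311,200),interpolation=cv2.INTER_CUBIC)
b=np.hstack([b,np.zeros((200,389,3),np.uint8)])
cv2.imwrite("pics/st.png",np.vstack([a,b]))
```

```text
[478.6 388.1 187.5] [0.7 0.2 0.3] 27.6
 [478.2 387.8 298.8] [-0.2 -0.1 -0.1] 28.38
 [ 425.1 -288.7  310.3] [ 0.5  1.  -0.1] 31.98
```

View pics/st.png

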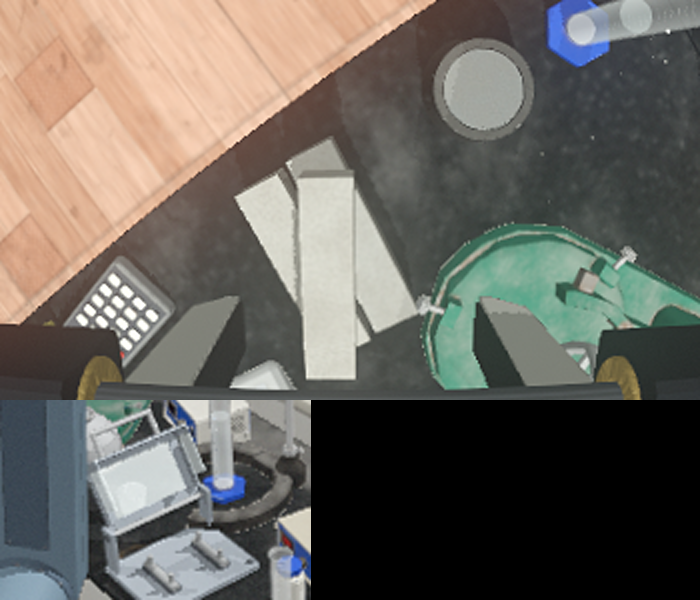

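The guard lies open on its stop. The top bar's upper face has corners at about (300,177), (353,177), (355,380) and (306,380).

```bash
cat > bar.py <<'E'
from h import *
import pickle
from scipy.optimize import least_squares
w=pickle.load(open("w2.pkl","rb"))
px=[(300,177),(353,177),(355,380),(306,380)]; px=[(80+u/2,70+v/2) for u,v in px]
C=np.array([onz(w,u,v,80,True)[:2] for u,v in px]); c=C.mean(0)
l=C[3]+C[2]-C[0]-C[1]; a=np.arctan2(l[1],l[0])
E
python3 - <<'E'
from bar import *
print(C,c,a,np.linalg.norm(l)/2)
yaw=a+np.pi  # tool x back along the bar to robot
print(yaw)
o=[np.pi,0,yaw]
def st(s=""): print(s,np.round(robot.current_tcp_pos(),1),round(robot.current_gripper_width()*93,1),np.round(robot.current_contact_force(),1),round(robot.current_t(),2))
if abs(np.linalg.norm(l)/2-160)<12:
    g=c-4*np.array([np.cos(a),np.sin(a)])
    robot.move_linear([*g,120],o,speed=200)
    print(robot.move_linear([*g,30],speed=80,f_stop=6)); st()
    robot.move_gripper(0.0); st("grip")
    robot.move_linear([*g,70],speed=80); st("lift")
E
```

```text
[[ 394.00455875 -317.61835074]
 [ 416.15441745 -286.89923851]
 [ 547.17833289 -379.12243849]
 [ 524.84799235 -410.8758325 ]] [ 470.54632536 -348.62896506] -0.6162748381765365 160.45060906133253
2.5253178154132567
False
 [ 467.7 -346.7   30.6] 69.2 [-0.1  0.2  1. ] 34.52
grip [ 467.3 -346.6   30.2] 39.8 [-1.2  0.1  2.1] 35.11
lift [ 467.1 -346.    69.8] 39.9 [ 0.1  0.3 -4.4] 35.76
```

Run:
```python
from h import *
import pickle
def st(s=""): print(s,np.round(robot.current_tcp_pos(),1),round(robot.current_gripper_width()*93,1),np.round(robot.current_contact_force(),1),round(robot.current_t(),2))
robot.move_linear([420,-320,150],speed=150)
robot.move_linear([395,-250,262],speed=200)
robot.move_linear(J(-11,4,262),TO,speed=220); st()
robot.move_linear(J(-11,4,60),speed=140); st()
print(robot.move_linear(J(-11,4,17),speed=30,f_stop=4)); st("down")
w=cam("wrist"); s=cam("scene"); pickle.dump((dict(w),dict(s)),open("w3.pkl","wb"))
a=cv2.resize(w["img"][60:270,80:430],(700,420),interpolation=cv2.INTER_CUBIC)
cv2.imwrite("pics/lay.png",a)
```

```text
[462.2 224.9 262. ] 40.0 [ 1.2  0.3 -4.8] 39.71
 [462.9 225.8  60.8] 40.2 [ 0.6  0.2 -5.7] 41.3
True
down [462.  225.6  21.7] 39.6 [-0.2  0.5  4.6] 42.45
```

Run:
```python
from h import *
import pickle
robot.move_gripper(0.6)
robot.move_linear(J(-11,4,130),speed=100)
robot.move_linear(J(-40,30,280),speed=200)
w=cam("wrist"); s=cam("scene"); pickle.dump((dict(w),dict(s)),open("w4.pkl","wb")); print(robot.current_t(),robot.current_contact_force())
for P in [(-80,105,14),(-80,-105,14),(-30,80,72),(10,80,72),(-30,-80,72),(10,-80,72)]: print(P,np.round(proj(w,J(*P),True),1))
a=cv2.resize(w["img"][90:250,160:380],(800,582),interpolation=cv2.INTER_CUBIC)
b=cv2.resize(s["img"][120:280,150:350],(250,200)); a[382:,550:]=b
cv2.imwrite("pics/fin.png",a)
```

```text
45.3417 [-0.16401777 -0.26029027 -0.11801214]
(-80, 105, 14) [233.3 113.7]
(-80, -105, 14) [235.8 242.9]
(-30, 80, 72) [267.3 131.5]
(10, 80, 72) [297.2 131.8]
(-30, -80, 72) [266.6 243.4]
(10, -80, 72) [294.  243.2]
```

View pics/fin.png

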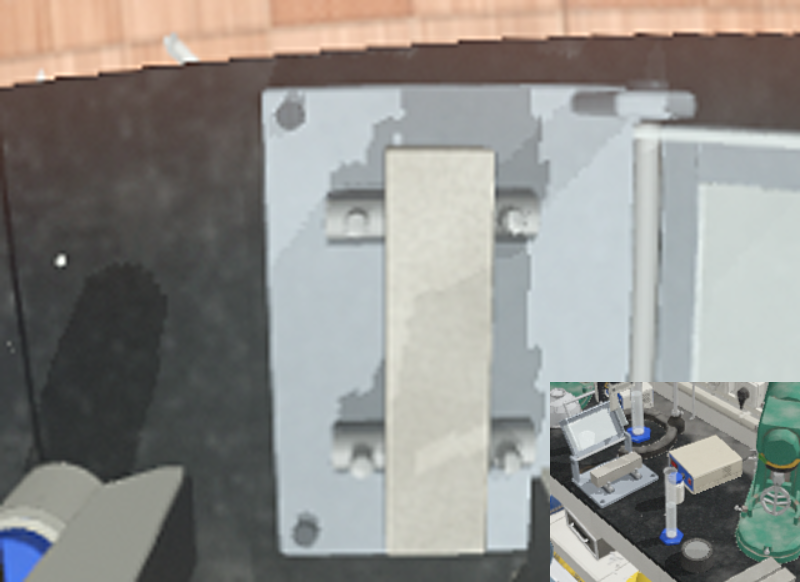

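The last view shows the bar at (386–494, 150–553), centred to within about 2 mm between the posts (midpoints 438 and 439) and square. In the inset the guard is open and the cylinder is standing.

```bash
python3 -c "
from bench import robot
print(robot.hand_in())"
```

```text
the job is handed in; nothing more can be done
None
```

The job is handed in at about 45 s: the cylinder stands upright clear of the jig, the guard lies open on its stop, and the bar is square and centred on the rollers to within about 2 mm.

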